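Release the ratchet of a bench press and press a moka gasket home

TASK

Seat the new gasket in the upturned moka top with the bench press: press the thumb tab on the press arm until the pawl is free of the toothed sector, push the arm down past the teeth until the foot has pressed the gasket fully home, then let go and leave the arm down. Only push, with the fingers: do not pull the arm up or force it hard, do not touch the moka top or its gasket with the robot, and leave everything else on the counter where it stands.

Things in the scene. Friction and masses are not known exactly. Their poses are not given: they have to be found in the camera images.
- press: Fixed bench lever press: grey bed 300 x 120 x 18 mm, a column with the hinge at its +x end, steel arm running from the hinge towards -x in the vertical plane y = 0. Origin: on the counter under the bed, 20 mm from its centre towards -x; x along the bed towards the column, z up. Hinge axis at (120, 0, 165) mm, moka top and foot at (-30, 0) mm.
- hinge (a point): Axis of the arm's hinge, 165 mm above the counter. Round it stands the fixed steel sector, 94 mm in radius, with four saw teeth that stop the arm from going down at lever 0.62, 0.46, 0.30 and 0.14; below 0.14 the arm is clear of them.
- lever (a joint): Angle of the arm above level (rad), -0.05 to 0.70; it starts between 0.46 and 0.55. Two flat bars 22 mm high (24 mm wide over both) and a wooden grip, 365 mm from hinge to end. The hinge is stiff: the arm stays where it is left. The foot meets the gasket at about 0.04 to 0.03 and has it home and stops at about 0; that takes 8 to 14 N at the tab, straight down.
- pawl (a joint): Angle of the sprung pawl rocker on the arm (rad): 0 engaged in the teeth, 0.15 pressed to its stop; clear of the teeth from about 0.115. Takes 2 to 5 N at the thumb tab. When let go it springs back, and catches the next tooth if the arm is still above 0.14. With the tab at its stop, pushing on drives the arm itself down.
- tab (a point): Middle of the top face of the thumb tab: dark ribbed steel plate 36 mm long (along the arm) x 32 mm wide, over the arm just before the grip. Pawl engaged: 239 mm out from the hinge along the arm, 41 mm above the arm's centre line; fully pressed it is 21 mm nearer that line (20 mm above it). Its outer end is bent down 0.25 rad from the arm's line.
- grip (a point): Top of the wooden grip (31 mm thick, 100 mm long, from 265 mm out) at its middle, 315 mm out from the hinge along the arm.
- gasket (a joint): How far the black gasket (56 mm outer, 42 mm inner diameter, 5 mm thick) is pressed into the collar of the moka top (m): 0 to 0.002 at the start, 0.006 fully home on its seat. It moves straight down, stiffly (14 N at the foot), and stays where it is left.
- pot_top: Aluminium upper half of a moka pot, 0.3 kg, upside down on the press bed between four low pins, straight under the press foot (51 mm disc hung from the arm, 150 mm from the hinge): rim 80 mm wide below, 66 mm collar open at the top, 80 mm high, black handle 75 mm out to one side. Origin: centre of its underside, 18 mm above the counter.
- moka_base: Blue enamel moka base, 89 mm wide, 72 mm high, standing beside the arm. Origin: centre of its underside.
- spare_ring: Black gasket ring, 68 mm wide, 6 mm thick, lying on the counter near the end of the arm. Origin: centre of its underside.
- grease_jar: Small jar, 52 mm wide, 50 mm high, standing beside the press bed on the robot's side. Origin: centre of its underside.
- trivet: Round cork trivet, 150 mm wide, 12 mm thick, lying to the left. Origin: centre of its underside.
- brush: Brush, 190 mm long, lying on the counter beside the press bed, on the side away from the robot. Origin: under its middle.
- funnel_a: Aluminium filter funnel (cup 53 mm wide, 24 mm high, tube 55 mm long below) hung in a slot of the wooden drying rack on the right of the counter. Origin: underside of the cup, 115 mm above the counter.
- funnel_b: The second funnel of the same make, in another slot of the rack.

How it is judged (in metres and radians):
On the way, in this order (a step that is already met when the one before it is completed fails the run):
1. the thumb tab is pressed and the pawl is clear of the teeth while the arm is still up on the sector (value of joint pawl above 0.09 rad and value of joint lever above 0.15 rad), for 0.05 s.
2. the arm is pushed down past the last tooth (value of joint lever below 0.1 rad), for 0.05 s.
At the end, for the whole second after the job is handed in: The arm is level again (joint lever below 0.025 rad), the gasket is fully home (joint gasket above 4.5 mm of 6 mm), the thumb tab is let go (joint pawl below 0.03 rad), and the moka top still stands upright within 10 mm of where it stood (value of joint lever below 0.025 rad and value of joint gasket above 0.0045 m and value of joint pawl below 0.03 rad and distance of pot_top from where it was at the start of the episode below 0.01 m and angle between pot_top's own z axis and vertical below 0.05 rad); the robot touches nothing.
It fails at once if the press is forced: the fingers push on it with more than 60 N (contact force between the fingers and press above 60 N).
It fails at once if the arm is pulled up (value of joint lever above 0.6 rad).
It fails at once if the press is pushed with the robot's arm or the gripper's body instead of the fingers (contact force between the arm and press above 3 N).
It fails at once if the robot touches the moka top or its gasket, or the moka top is shifted or lifted (contact force between any of the fingers, the arm and pot_top above 0.5 N or distance of pot_top from where it was at the start of the episode above 0.012 m).
It fails at once if something else on the counter is moved or lifted by more than 20 mm (distance of any of moka_base, spare_ring, grease_jar, trivet, brush, funnel_a, funnel_b from where it was at the start of the episode above 0.02 m).
It also fails if it takes over 38 s, if anything falls off the work surface, if the arm or the gripper's body presses on something with over 40 N, if the wrist force passes 120 N, or if a joint passes its speed limit or range.

ROBOT

A 7-joint arm with a two-finger parallel gripper is mounted at the origin on the work surface. World frame = base frame: x ahead of the robot, y to its left, z up, the work surface at z = 0. Lengths are in mm, angles in rad, forces in N, time in s.
With the tool pointing down it reaches from about 400 to 925 mm from the base axis. Payload 4.1 kg.
Tool frame: the origin (TCP) lies at the very end of the fingers, on their centre line; the grasp point (between the pads) lies grasp_offset behind it (grasp_offset is the distance from the TCP to the grasp point, in mm); z points along the fingers, y is the line along which they close (so a half turn about z gives the same grasp; the last joint's range is limited). The gripper opens to 85 mm and grips with 20 to 120 N. Pads are 22 mm wide; open, the fingers measure 114 mm over their backs; the gripper's body (76 mm by 85 mm) begins 54 mm behind the grasp point. The pads swing forward as they close: fully open they stand 13 mm farther back than shut.
Start: joints at [-1.228, 0.398, 0.045, 1.537, -0.019, 1.207, -0.051], TCP at [277.903, 587.634, 231.347] pointing down, gripper open.
Joint ranges: [-2.82, 2.82], [-0.49, 2.23], [-1.37, 1.46], [0, 2.46], [-1.36, 4.5], [0.23, 2], [-2.94, 2.94]. Speed limits (rad/s): [2.57, 2.57, 3.14, 3.14, 3.14, 3.14, 3.14].

INTERFACE

Orientations are given as a unit quaternion [x, y, z, w].
In Python, from bench import sense, grab_frame, hand_in, look_for, pinpoint, grasp_offset gives the robot as it stands.
- The arm moves only by the tool jog_arm, never from a script. Its argument "motion" is a list of rows, each an object with "travel": the shift along the tool's x, y, z in cm, a list of three; "angular": the turn, a rotation vector about the tool's x, y, z in rad, a list of three. In form: [{"travel": [tx, ty, tz], "angular": [wx, wy, wz]}, ...]. A call has 1 to 10 rows; each row shifts and turns the commanded pose from where the row before left it, along the tool's axes as they then stand; what a row does not reach is not made up. A row lasts 1/8 s, in which the tool goes at most 62.5 mm and 10.7 degrees, less where a joint would pass 70% of its speed; a pose out of reach is approached as far as the arm can. A call with a gripper value outside its range is refused whole. "gripper" is the finger opening in cm, from 0 to 8.54, set as the call begins (left out, the last holds). The fingers move at their own pace and stop on an object; "grip_force" is the grip in N (left out, the last holds). Time passes only in rows, so rows that do not move let the fingers close. It gives the time, the measured TCP pose, the force, the opening and the grip force at its end, in the units of the state.
- sense(): the state, without advancing time (a new reading comes with each control period).
- grab_frame(name): name is "side" or "top" or "wrist"; returns a dict with "frame" (400x640x3 uint8, red, green, blue), "mtx" (3x3 intrinsics, pixels), "camera_from_world" (4x4, takes a point from world to camera coordinates). Camera axes: x right, y up, looking along -z (the intrinsics and any distortion apply to the point x, -y, -z); pixel columns grow to the right and rows downward; lengths in mm; the calibration is good to about 2 mm. A picture is of the moment at which its call begins. There is no depth.
- hand_in(): hands the job in; it is judged then, once.
Trained networks look in a picture, given as the dict that the camera call returned (one of the last four; its "shot" number tells which), for a name from the list of things; names that differ only in an ending like _2 or _b are one class to them, and where a whole thing is asked for, a point or a joint stands for the part that bears it (a point fixed in the world has none). Each returns a list of dicts, best first, with "conf" (0 to 1); they miss things now and then, are a little off and sometimes report something else, mostly with a low value. They report only what shows in the picture. A call takes as long as a camera call.
- look_for(picture, target): "extent" ([left, top, width, height] in pixels, round what is visible of it).
- pinpoint(picture, target): "xy" ([column, row] in pixels: a listed point, or the origin of a listed thing).
The state is a dict: "time": time; "joints": joint angles; "qd": joint speeds; "effort": joint torques, N m; "tool_pos": TCP position; "eef_rot": TCP orientation; "contact_force": force on the tool from outside, world axes, zero at the start; "ft_torque": the same for the moment, N m; "opening": finger opening in mm; "gripper_force": force on a finger pad.
Only numpy, scipy, OpenCV 4.12 (cv2) and the standard library are available. Lean on these libraries where they do the work, as an engineer would, in place of code of your own. Each camera call takes 0.05 s, during which the arm holds its last target. There are 200 camera calls.

## Working session

There is one attempt and no reset: what is moved stays moved. The work goes in short steps, Python scripts to look and compute and a tool call to move; the robot and the scene stay as the last step left them, time stands still between calls to the robot, and variables do not carry over. Pictures are saved under pics/ and viewed, at most 10 in all, crops included, and the job is handed in when it is done.

Besides the shell and the picture viewer there is one more tool, called after "Request:" in YAML: its name, and indented under it one key for each argument. jog_arm: Moves the arm, as the interface text tells. Its arguments: {"type":"object","properties":{"motion":{"type":"array","items":{"type":"object","properties":{"travel":{"type":"array","items":{"type":"number"}},"angular":{"type":"array","items":{"type":"number"}}}}},"gripper":{"type":"number"},"grip_force":{"type":"number"}},"required":["motion"]}

```bash
mkdir -p pics; cat > h.py <<'E'
import numpy as np,cv2
from bench import *
def P(f):
    M=np.array(f["camera_from_world"]);K=np.array(f["mtx"]);D=np.diag([1,-1,-1])
    return K@D@M[:3]
def tri(obs):
    A=[]
    for P_,(u,v) in obs: A+= [u*P_[2]-P_[0], v*P_[2]-P_[1]]
    A=np.array(A); A/=np.linalg.norm(A[:,:3],axis=1)[:,None]
    return np.linalg.lstsq(A[:,:3],-A[:,3],rcond=None)[0]
def proj(P_,X):
    q=P_@np.append(X,1); return q[:2]/q[2]
E
python3 - <<'E'
from h import *
s=sense();print(s["tool_pos"],s["eef_rot"],s["contact_force"],grasp_offset, s["time"])
F={n:grab_frame(n) for n in("side","top")}
for n,f in F.items():
    print(f.keys())
    cv2.imwrite(f"pics/{n}.png",f["frame"][:,:,::-1])
for t in ["tab","hinge","grip","press","pot_top","moka_base","grease_jar","spare_ring"]:
    o=[]
    for n,f in F.items():
        r=pinpoint(f,t)
        print(t,n,[(np.round(a["xy"],1),round(a["conf"],2)) for a in r[:2]])
        if r:o.append((P(f),r[0]["xy"]))
    if len(o)==2:
        X=tri(o);print("  ",X.round(1),[np.round(proj(p,X)-x,1) for p,x in o])
E
```

```text
[277.60235023 587.01676519 230.26668142] [ 2.19046749e-01  9.75713861e-01 -9.78520800e-04 -1.57706627e-04] [ 0.25041669 -0.7588728   0.04745981] 18.700000000000003 0.0
dict_keys(['frame', 'mtx', 'camera_from_world', 'shot'])
dict_keys(['frame', 'mtx', 'camera_from_world', 'shot'])
tab side [(array([303.4, 172.4]), 0.51), (array([304.7, 164.7]), 0.41)]
tab top [(array([343. , 202.1]), 0.64)]
   [508.3 -34.6 305.9] [array([ 1.2, -0.3]), array([0.1, 1.4])]
hinge side [(array([311.1, 182.5]), 0.92)]
hinge top [(array([276.8, 208.1]), 0.95)]
   [525.5 152.1 169.6] [array([-1.8,  0.4]), array([-0.1, -2.2])]
grip side [(array([302.5, 171.6]), 0.77)]
grip top [(array([374. , 204.5]), 0.75)]
   [ 500.5 -109.7  345.2] [array([-0.6,  0.1]), array([-0.1, -0.7])]
press side [(array([307.2, 243.6]), 0.6)]
press top [(array([320.7, 221.8]), 0.6)]
   [5.105e+02 2.850e+01 2.000e-01] [array([-1.3,  0.3]), array([-0.1, -1.4])]
pot_top side [(array([307.9, 246.5]), 0.61)]
pot_top top [(array([332.3, 218.7]), 0.63), (array([276.6, 206.9]), 0.58)]
   [515.2  -9.1  17.8] [array([-0.5,  0.1]), array([-0. , -0.5])]
moka_base side [(array([337.4, 272.2]), 0.8)]
moka_base top [(array([370.1, 193. ]), 0.9)]
   [ 601.9 -131.2   12.9] [array([-0.7,  0.2]), array([-0. , -0.7])]
grease_jar side [(array([271. , 247.4]), 0.49)]
grease_jar top [(array([325.2, 257. ]), 0.62), (array([322.4, 221.7]), 0.27)]
   [393.   12.4   0.4] [array([-0.,  0.]), array([-0., -0.])]
spare_ring side [(array([277.1, 276.1]), 0.74), (array([297.7, 183.5]), 0.16)]
spare_ring top [(array([370.8, 252.3]), 0.46)]
   [ 415.  -131.8    2.6] [array([-2. ,  0.3]), array([-0.3, -1.9])]
```

View pics/side.png

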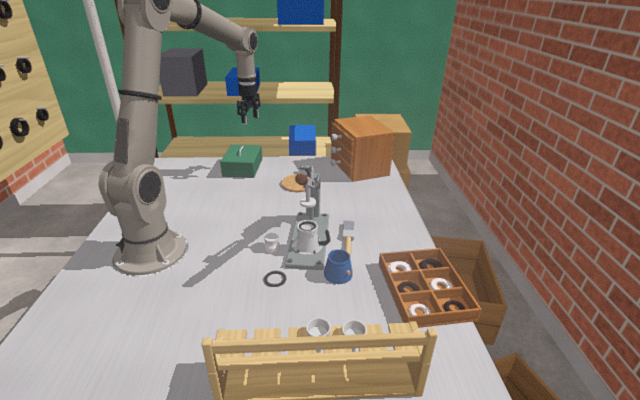

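View pics/top.png

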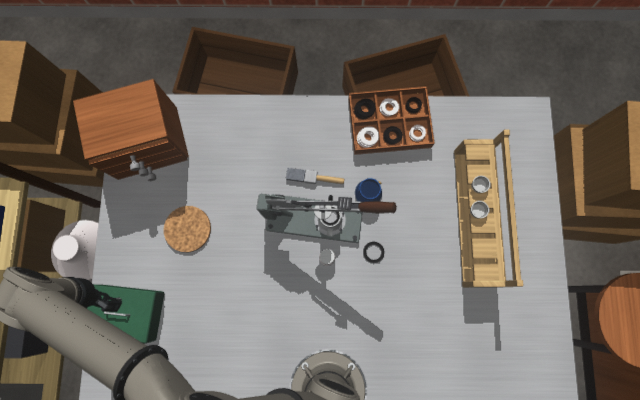

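Side: the press arm points toward the camera and the tab/grip are foreshortened near (304,172). Top: the arm runs right from the hinge (277,208), with the tab at (344,203) and the grip at (378,207). I'll fit the press pose and lever to these points.

```bash
cat >> h.py <<'E'
from scipy.optimize import least_squares
def pt(p,r,h,a=None):
    x,y,yaw,l=p; a=l if a is None else a
    d=120-(r*np.cos(a)-h*np.sin(a)); z=165+r*np.sin(a)+h*np.cos(a)
    return np.array([x+d*np.cos(yaw),y+d*np.sin(yaw),z])
def model(p,t):
    x,y,yaw,l=p;c,s=np.cos(yaw),np.sin(yaw)
    return {"tab":lambda:pt(p,239,41),"grip":lambda:pt(p,315,15.5),"hinge":lambda:pt(p,0,0),
      "press":lambda:np.array([x,y,0]),"pot_top":lambda:np.array([x-30*c,y-30*s,18])}[t]()
def fit(obs,p0=(510,28,1.48,.5)):
    f=lambda p:np.concatenate([c*(proj(P_,model(p,t))-uv) for t,P_,uv,c in obs])
    return least_squares(f,p0,loss="soft_l1",x_scale=[10,10,.1,.1])
def observe(names,ts=("tab","grip","hinge","press","pot_top")):
    o=[]
    for n in names:
        f=grab_frame(n)
        for t in ts:
            r=pinpoint(f,t)
            if r and r[0]["conf"]>.4:o.append((t,P(f),r[0]["xy"],r[0]["conf"]))
    return o
E
python3 - <<'E'
from h import *
o=observe(["side","top","side","top"]);r=fit(o);p=r.x;print(p)
for t,P_,uv,c in o: print(t,np.round(proj(P_,model(p,t))-uv,1),round(c,2))
print(pt(p,239,41),pt(p,365,0),sense()["time"])
E
```

```text
[516.10713401  27.70257198   1.46868391   0.54245956]
tab [2.9 1.8] 0.49
grip [-1.3 -0.5] 0.92
hinge [-0.9 -1.5] 0.96
press [-2.4 -0.9] 0.85
pot_top [-0.8 -4.5] 0.71
tab [ 0.8 -0.9] 0.52
hinge [ 1.4 -1.8] 0.87
pot_top [-1.3 -0.9] 0.67
tab [ 0.3 -0.4] 0.53
grip [-1.4  1.9] 0.55
hinge [-0.2  1.2] 0.91
press [-1.8 -3. ] 0.98
pot_top [ 1.4 -1.7] 0.84
tab [ 0.2 -1.1] 0.8
grip [-0.3 -2.5] 0.76
hinge [ 1.5 -0.1] 0.83
press [ 0.8 -0. ] 0.91
pot_top [-0.2  1.1] 0.73
[509.63185992 -35.49006016 323.49642466] [ 496.47432307 -163.89534064  353.42906855] 2.1
```

Request:
jog_arm:
  motion:
    - {"travel": [0, 0, -5], "angular": [0, 0, 0]}
    - {"travel": [0, 0, -5], "angular": [0, 0, 0]}
    - {"travel": [0, 0, -5], "angular": [0, 0, 0]}
    - {"travel": [0, 0, -5], "angular": [0, 0, 0]}
  gripper: 0

```text
time: 2.6
tool_pos: [277.8, 587.4, 433.2]
eef_rot: [0.219, 0.976, 0.0, 0.0]
contact_force: [-0.4, 0.5, 0.4]
opening: 12.5
gripper_force: 0.0
```

Request:
jog_arm:
  motion:
    - {"travel": [-4, -3.7, 0]}
    - {"travel": [-4, -3.7, 0]}
    - {"travel": [-4, -3.7, 0]}
    - {"travel": [-4, -3.7, 0]}
    - {"travel": [-4, -3.7, 0]}
    - {"travel": [-4, -3.7, 0]}
    - {"travel": [-4, -3.7, 0]}
    - {"travel": [-4, -3.7, 0]}
    - {"travel": [-4, -3.7, 0]}
    - {"travel": [-4, -3.7, 0]}

```text
invalid input
```

Request:
jog_arm:
  motion:
    - {"travel": [-3, -3, 0]}
    - {"travel": [-3, -3, 0]}
    - {"angular": [0, 0, -0.17], "travel": [0, 0, 0]}
    - {"angular": [0, 0, -0.17], "travel": [0, 0, 0]}
    - {"travel": [0, 0, 0]}

```text
invalid input
```

```bash
python3 - <<'E'
from h import *
f=grab_frame("wrist");cv2.imwrite("pics/w1.png",f["frame"][:,:,::-1])
p=[516,27.7,1.469,.5]
for t in("tab","grip","hinge"):print(t,[(np.round(a["xy"],1),round(a["conf"],2)) for a in pinpoint(f,t)[:2]])
for l in(.46,.5,.54):
  q=[516,27.7,1.469,l];print(l,[np.round(proj(P(f),model(q,t)),1) for t in("tab","grip","hinge")])
s=sense();print(s["tool_pos"],s["opening"],s["time"],s["contact_force"])
E
```

```text
tab []
grip []
hinge []
0.46 [array([-33.2, 531.6]), array([-91.8, 555.5]), array([151.6, 397.1])]
0.5 [array([-36.1, 538.4]), array([-98.7, 566.3]), array([151.6, 397.1])]
0.54 [array([-38.6, 545.3]), array([-105.4,  577.4]), array([151.6, 397.1])]
[278.03923602 587.92148624 432.37817313] -0.2953123225787822 2.8 [ 0.10990021  0.2465662  -1.72340316]
```

View pics/w1.png

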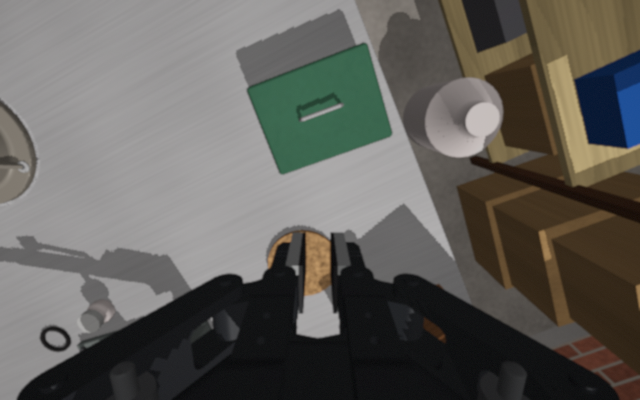

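The wrist view still shows the green box and shut fingers around (320,260). The camera sits on the tool's +x side. I'll resend the moves with every field filled in.

Request:
jog_arm:
  motion:
    - {"travel": [-4, -3.7, 0], "angular": [0, 0, 0]}
    - {"travel": [-4, -3.7, 0], "angular": [0, 0, 0]}
    - {"travel": [-4, -3.7, 0], "angular": [0, 0, 0]}
    - {"travel": [-4, -3.7, 0], "angular": [0, 0, 0]}
    - {"travel": [-4, -3.7, 0], "angular": [0, 0, 0]}
    - {"travel": [-4, -3.7, 0], "angular": [0, 0, 0]}
    - {"travel": [-4, -3.7, 0], "angular": [0, 0, 0]}
    - {"travel": [-4, -3.7, 0], "angular": [0, 0, 0]}
    - {"travel": [-4, -3.7, 0], "angular": [0, 0, 0]}
    - {"travel": [-4, -3.7, 0], "angular": [0, 0, 0]}

```text
time: 4.05
tool_pos: [480.9, 80.4, 429.5]
eef_rot: [0.219, 0.976, -0.001, -0.001]
contact_force: [1.1, 0.9, -1.1]
opening: 0.1
gripper_force: 0.0
```

Request:
jog_arm:
  motion:
    - {"travel": [-3, -3, 0], "angular": [0, 0, 0]}
    - {"travel": [-3, -3, 0], "angular": [0, 0, 0]}
    - {"angular": [0, 0, -0.17], "travel": [0, 0, 0]}
    - {"angular": [0, 0, -0.17], "travel": [0, 0, 0]}
    - {"travel": [0, 0, 0], "angular": [0, 0, 0]}

```text
time: 4.68
tool_pos: [509.2, 2.2, 429.6]
eef_rot: [0.052, 0.999, -0.0, -0.002]
contact_force: [-0.7, -0.5, -0.5]
opening: -0.1
gripper_force: 0.0
```

```bash
python3 - <<'E'
from h import *
f=grab_frame("wrist");cv2.imwrite("pics/w2.png",f["frame"][:,:,::-1])
for t in("tab","grip","hinge"):print(t,[(np.round(a["xy"],1),round(a["conf"],2)) for a in pinpoint(f,t)[:2]])
for l in(.46,.5,.54):
  q=[516,27.7,1.469,l];print(l,[np.round(proj(P(f),model(q,t)),1) for t in("tab","grip","hinge")])
s=sense();print(s["tool_pos"],s["eef_rot"],s["opening"],s["time"],s["contact_force"])
print(proj(P(f),s["tool_pos"]))
E
```

```text
tab [(array([274.9, 200.5]), 0.9), (array([ 39.4, 198.8]), 0.44)]
grip [(array([173.9, 202. ]), 0.84)]
hinge [(array([425.8, 169.1]), 0.84), (array([ 40.5, 201.4]), 0.23)]
0.46 [array([262.8, 195. ]), array([170.4, 198.5]), array([424. , 166.6])]
0.5 [array([267.9, 197.3]), array([171.8, 202.1]), array([424. , 166.6])]
0.54 [array([273.6, 199.7]), array([174.1, 205.9]), array([424. , 166.6])]
[509.65534269   2.37285103 430.75347115] [ 5.15213817e-02  9.98671785e-01 -6.86917299e-05 -4.57422817e-04] -0.23065157705786482 4.875 [-0.41409542  0.00753418 -0.06939143]
[317.45494168 251.9191298 ]
```

View pics/w2.png

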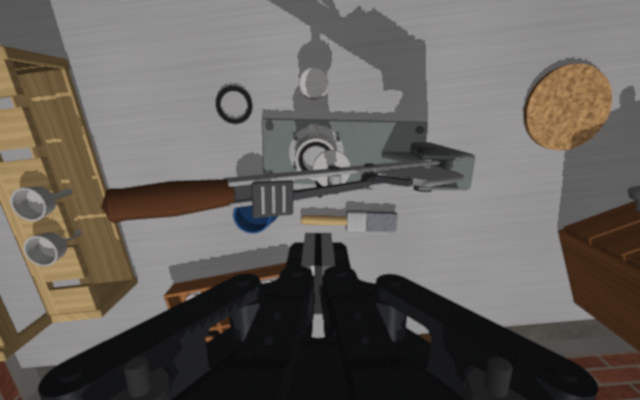

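The wrist view shows the tab's ribbed plate at (272,198), the grip at (170,200) and the hinge at (426,169). This agrees with lever ≈ 0.53, so I'll go above the tab.

Request:
jog_arm:
  motion:
    - {"travel": [-0.4, -4, 0], "angular": [0, 0, 0]}
    - {"travel": [0, 0, 3], "angular": [0, 0, 0]}
    - {"travel": [0, 0, 3], "angular": [0, 0, 0]}
    - {"travel": [0, 0, 2.5], "angular": [0, 0, 0]}
    - {"travel": [0, 0, 0], "angular": [0, 0, 0]}
    - {"travel": [0, 0, 0], "angular": [0, 0, 0]}

```text
time: 5.62
tool_pos: [510.4, -37.9, 347.3]
eef_rot: [0.051, 0.999, 0.0, 0.001]
contact_force: [0.1, -0.0, -0.3]
opening: -0.0
gripper_force: 0.0
```

```bash
python3 - <<'E'
from h import *
o=observe(["wrist","side","top"],("tab","grip","hinge"));f=grab_frame("wrist");cv2.imwrite("pics/w3.png",f["frame"][:,:,::-1])
r=fit(o,(516,27.7,1.469,.53));p=r.x;print(p)
for t,P_,uv,c in o: print(t,np.round(uv),np.round(proj(P_,model(p,t))-uv,1),round(c,2))
print("tab",pt(p,239,41))
s=sense();print(s["tool_pos"],s["eef_rot"],s["time"],s["contact_force"])
print(proj(P(f),s["tool_pos"]))
E
```

```text
[518.317005    29.93537622   1.44402241   0.5377278 ]
tab [324. 232.] [ 0.3 -1. ] 0.9
grip [179. 237.] [1.5 2.7] 0.6
hinge [489. 179.] [-2.3  0.2] 0.92
tab [306. 163.] [-0.6  4. ] 0.49
grip [302. 172.] [0.2 1.6] 0.62
hinge [312. 184.] [-0.8  0.7] 0.96
grip [374. 202.] [0.6 2. ] 0.87
hinge [278. 211.] [-0.3 -7.2] 0.58
tab [510.19087117 -33.82027556 322.62626283]
[509.81593527 -37.95375396 346.29666399] [5.08563187e-02 9.98705978e-01 6.52663258e-05 1.82333359e-05] 6.275 [ 0.13996355  1.28918219 -0.14690478]
[317.04675257 250.1335567 ]
```

View pics/w3.png

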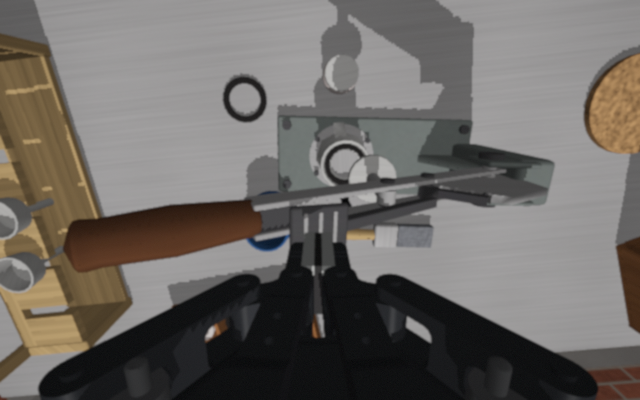

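Tab is centred under the fingertips (ribs at about (320,218), tip at (317,250)). I'll descend to contact and press gently.

Request:
jog_arm:
  motion:
    - {"travel": [0, 0, 1.0], "angular": [0, 0, 0]}
    - {"travel": [0, 0, 0.8], "angular": [0, 0, 0]}
    - {"travel": [0, 0, 0.4], "angular": [0, 0, 0]}
    - {"travel": [0, 0, 0.4], "angular": [0, 0, 0]}
    - {"travel": [0, 0, 0.2], "angular": [0, 0, 0]}

```text
time: 6.9
tool_pos: [510.1, -38.3, 318.5]
eef_rot: [0.051, 0.999, -0.0, 0.0]
contact_force: [-0.4, -1.3, 3.2]
opening: 0.0
gripper_force: 1.3
```

Request:
jog_arm:
  motion:
    - {"travel": [0, -0.1, 0.3], "angular": [0, 0, 0]}
    - {"travel": [0, -0.1, 0.3], "angular": [0, 0, 0]}
    - {"travel": [0, -0.1, 0.2], "angular": [0, 0, 0]}

```text
time: 7.28
tool_pos: [509.7, -41.2, 310.3]
eef_rot: [0.051, 0.999, -0.0, 0.0]
contact_force: [0.7, -1.3, 3.1]
opening: -0.2
gripper_force: 1.4
```

Request:
jog_arm:
  motion:
    - {"travel": [0, -0.15, 0.25], "angular": [0, 0, 0]}
    - {"travel": [0, -0.15, 0.25], "angular": [0, 0, 0]}
    - {"travel": [0, -0.1, 0.2], "angular": [0, 0, 0]}

```text
time: 7.65
tool_pos: [509.1, -45.1, 303.1]
eef_rot: [0.051, 0.999, -0.0, -0.0]
contact_force: [0.0, -1.4, 3.5]
opening: 0.2
gripper_force: 1.4
```

```bash
python3 - <<'E'
from h import *
f=grab_frame("wrist");cv2.imwrite("pics/w4.png",f["frame"][:,:,::-1])
s=sense();print(s["tool_pos"],s["time"],s["contact_force"],[(np.round(a["xy"],1),round(a["conf"],2)) for t in ("grip","tab") for a in pinpoint(f,t)[:1]])
for l in(.46,.5,.54):
  q=[517,28.5,1.46,l];print(l,np.round(proj(P(f),model(q,"grip"))))
p=[517,28.5,1.46,.5]
for a in(.53,.5,.4,.3,.2,.1,.03,0):print(a,pt(p,239,20,a).round(1))
E
```

```text
[509.02685614 -45.12499814 302.87173503] 7.7 [ 1.0435279  -1.07693494  2.01609297] [(array([139.5, 260. ]), 0.96), (array([304.2, 249.6]), 0.63)]
0.46 [144. 263.]
0.5 [145. 276.]
0.54 [147. 290.]
0.53 [508.6 -47.1 303.1]
0.5 [508.1 -51.2 297.1]
0.4 [506.8 -63.3 276.5]
0.3 [505.7 -73.3 254.7]
0.2 [504.8 -81.1 232.1]
0.1 [504.2 -86.6 208.8]
0.03 [503.9 -89.1 192.2]
0 [503.8 -89.8 185. ]
```

View pics/w4.png

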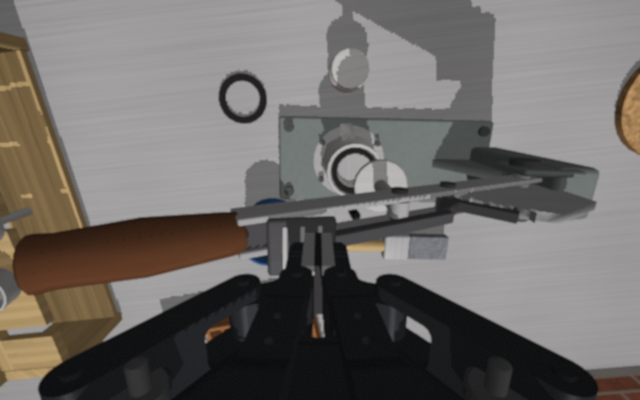

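The tab (about 302,240) sits slightly outward of the fingertips (317,250). I'll keep pushing down with a bit more outward shift.

Request:
jog_arm:
  motion:
    - {"travel": [0, -0.25, 0.25], "angular": [0, 0, 0]}
    - {"travel": [0, -0.25, 0.25], "angular": [0, 0, 0]}

```text
time: 8.05
tool_pos: [508.5, -49.2, 298.0]
eef_rot: [0.051, 0.999, 0.001, -0.0]
contact_force: [0.1, 0.6, 1.4]
opening: 0.0
gripper_force: 0.8
```

Request:
jog_arm:
  motion:
    - {"travel": [0, -0.2, 0.3], "angular": [0, 0, 0]}
    - {"travel": [0, -0.2, 0.3], "angular": [0, 0, 0]}

```text
time: 8.3
tool_pos: [508.0, -53.5, 291.8]
eef_rot: [0.051, 0.999, 0.0, -0.0]
contact_force: [-0.1, 0.0, 1.8]
opening: -0.0
gripper_force: 0.7
```

Request:
jog_arm:
  motion:
    - {"travel": [0, -0.15, 0.3], "angular": [0, 0, 0]}
    - {"travel": [0, -0.15, 0.3], "angular": [0, 0, 0]}

```text
time: 8.55
tool_pos: [507.7, -56.8, 285.9]
eef_rot: [0.051, 0.999, 0.0, -0.0]
contact_force: [-0.1, 1.6, 1.7]
opening: -0.5
gripper_force: 0.7
```

```bash
python3 - <<'E'
from h import *
f=grab_frame("wrist");cv2.imwrite("pics/w5.png",cv2.resize(f["frame"][150:330,120:520,::-1],None,fx=2,fy=2))
print([(np.round(a["xy"],1),round(a["conf"],2)) for t in ("grip","tab","hinge") for a in pinpoint(f,t)[:1]])
for l in(.35,.38,.42,.46,.5,.54):
  q=[517,28.5,1.46,l];print(l,[np.round(proj(P(f),x)) for x in(pt(q,315,15.5),pt(q,239,41),pt(q,239,20),pt(q,0,0))])
s=sense();print(s["tool_pos"],s["contact_force"],proj(P(f),s["tool_pos"]))
E
```

```text
[(array([149.1, 258.2]), 0.83), (array([307.5, 248.3]), 0.56), (array([546.9, 196.3]), 0.68)]
0.35 [array([152., 250.]), array([308., 249.]), array([297., 234.]), array([543., 192.])]
0.38 [array([151., 258.]), array([315., 255.]), array([302., 239.]), array([543., 192.])]
0.42 [array([150., 270.]), array([326., 263.]), array([309., 245.]), array([543., 192.])]
0.46 [array([149., 284.]), array([339., 272.]), array([318., 253.]), array([543., 192.])]
0.5 [array([151., 300.]), array([354., 281.]), array([329., 260.]), array([543., 192.])]
0.54 [array([154., 319.]), array([371., 292.]), array([341., 269.]), array([543., 192.])]
[507.86676453 -56.90149691 286.22891759] [0.02063796 0.26230715 1.6857621 ] [316.91386065 250.74693181]
```

View pics/w5.png

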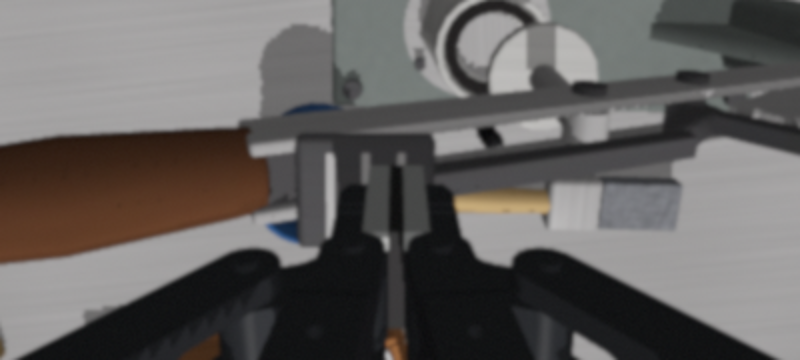

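The tab is pressed under the fingertips and level with the bars. The arm has moved down with little force, so the pawl is clear of the teeth. Following the arc on down.

Request:
jog_arm:
  motion:
    - {"travel": [0, -0.4, 0.5], "angular": [0, 0, 0]}
    - {"travel": [0, -0.35, 0.5], "angular": [0, 0, 0]}
    - {"travel": [0, -0.25, 0.5], "angular": [0, 0, 0]}
    - {"travel": [0, -0.25, 0.5], "angular": [0, 0, 0]}

```text
time: 9.25
tool_pos: [506.6, -69.7, 266.0]
eef_rot: [0.051, 0.999, -0.0, 0.0]
contact_force: [-0.4, -0.0, 2.2]
opening: 0.2
gripper_force: 0.9
```

Request:
jog_arm:
  motion:
    - {"travel": [0, -0.2, 0.5], "angular": [0, 0, 0]}
    - {"travel": [0, -0.2, 0.5], "angular": [0, 0, 0]}
    - {"travel": [0, -0.2, 0.5], "angular": [0, 0, 0]}
    - {"travel": [0, -0.2, 0.5], "angular": [0, 0, 0]}

```text
time: 9.75
tool_pos: [505.7, -77.7, 246.0]
eef_rot: [0.051, 0.999, -0.0, -0.0]
contact_force: [-0.6, -1.0, 1.9]
opening: -0.4
gripper_force: 1.2
```

```bash
python3 - <<'E'
from h import *
f=grab_frame("wrist");cv2.imwrite("pics/w6.png",f["frame"][:,:,::-1])
print([(np.round(a["xy"],1),round(a["conf"],2)) for t in ("grip","tab","hinge") for a in pinpoint(f,t)[:1]])
for l in(.1,.15,.2,.25,.3,.35):
  q=[517,28.5,1.46,l];print(l,[np.round(proj(P(f),x)) for x in(pt(q,315,15.5),pt(q,239,41),pt(q,239,20),pt(q,0,0))])
s=sense();print(s["tool_pos"],s["contact_force"],s["time"])
E
```

```text
[(array([309.1, 247.9]), 0.76), (array([607.4, 208.1]), 0.61)]
0.1 [array([182., 224.]), array([305., 237.]), array([303., 223.]), array([607., 205.])]
0.15 [array([175., 234.]), array([311., 245.]), array([306., 230.]), array([607., 205.])]
0.2 [array([168., 245.]), array([318., 255.]), array([311., 238.]), array([607., 205.])]
0.25 [array([162., 259.]), array([328., 267.]), array([317., 247.]), array([607., 205.])]
0.3 [array([156., 276.]), array([342., 280.]), array([326., 257.]), array([607., 205.])]
0.35 [array([152., 296.]), array([358., 294.]), array([337., 269.]), array([607., 205.])]
[505.72696375 -76.66625254 246.04721727] [0.21385201 0.59039598 1.76729818] 9.95
```

View pics/w6.png

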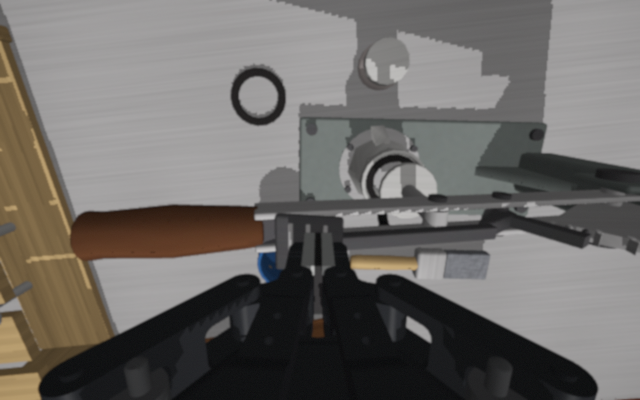

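The arm is following; the tab at (310,245) is centred under the tips. Continuing.

Request:
jog_arm:
  motion:
    - {"travel": [0, -0.15, 0.5], "angular": [0, 0, 0]}
    - {"travel": [0, -0.15, 0.5], "angular": [0, 0, 0]}
    - {"travel": [0, -0.15, 0.5], "angular": [0, 0, 0]}
    - {"travel": [0, -0.1, 0.5], "angular": [0, 0, 0]}

```text
time: 10.45
tool_pos: [505.2, -83.9, 226.1]
eef_rot: [0.051, 0.999, -0.001, 0.0]
contact_force: [-0.4, -2.6, 2.5]
opening: 0.0
gripper_force: 1.8
```

Request:
jog_arm:
  motion:
    - {"travel": [0, -0.1, 0.5], "angular": [0, 0, 0]}
    - {"travel": [0, -0.1, 0.5], "angular": [0, 0, 0]}
    - {"travel": [0, -0.1, 0.4], "angular": [0, 0, 0]}
    - {"travel": [0, -0.05, 0.4], "angular": [0, 0, 0]}

```text
time: 10.95
tool_pos: [504.9, -86.4, 208.0]
eef_rot: [0.051, 0.999, -0.0, 0.0]
contact_force: [-1.1, -3.6, 2.2]
opening: 0.0
gripper_force: 1.8
```

Request:
jog_arm:
  motion:
    - {"travel": [0, 0, 0.3], "angular": [0, 0, 0]}
    - {"travel": [0, 0, 0.3], "angular": [0, 0, 0]}
    - {"travel": [0, 0, 0.3], "angular": [0, 0, 0]}
    - {"travel": [0, 0, 0.3], "angular": [0, 0, 0]}

```text
time: 11.45
tool_pos: [505.1, -87.1, 197.1]
eef_rot: [0.051, 0.999, -0.0, 0.0]
contact_force: [-2.9, -5.7, 10.5]
opening: -0.1
gripper_force: 6.3
```

Foot has met the gasket (10.5 N). Small steps now.

Request:
jog_arm:
  motion:
    - {"travel": [0, 0, 0.2], "angular": [0, 0, 0]}
    - {"travel": [0, 0, 0.2], "angular": [0, 0, 0]}
    - {"travel": [0, 0, 0.2], "angular": [0, 0, 0]}

```text
time: 11.82
tool_pos: [505.0, -87.7, 191.5]
eef_rot: [0.051, 0.999, -0.001, 0.0]
contact_force: [-4.2, -7.0, 11.8]
opening: -0.2
gripper_force: 6.4
```

Request:
jog_arm:
  motion:
    - {"travel": [0, 0, 0.2], "angular": [0, 0, 0]}
    - {"travel": [0, 0, 0.2], "angular": [0, 0, 0]}

```text
time: 12.08
tool_pos: [505.0, -88.1, 188.1]
eef_rot: [0.051, 0.999, -0.001, 0.0]
contact_force: [-5.7, -5.7, 19.2]
opening: 0.1
gripper_force: 10.1
```

Request:
jog_arm:
  motion:
    - {"travel": [0, 0, 0.15], "angular": [0, 0, 0]}
    - {"travel": [0, 0, 0], "angular": [0, 0, 0]}

```text
time: 12.32
tool_pos: [505.1, -88.1, 187.6]
eef_rot: [0.052, 0.999, -0.0, 0.0]
contact_force: [-7.1, -6.6, 21.6]
opening: 0.1
gripper_force: 11.1
```

Request:
jog_arm:
  motion:
    - {"travel": [0, 0, 0.1], "angular": [0, 0, 0]}
    - {"travel": [0, 0, 0], "angular": [0, 0, 0]}

```text
time: 12.58
tool_pos: [505.2, -88.2, 187.2]
eef_rot: [0.052, 0.999, -0.0, 0.0]
contact_force: [-8.2, -6.2, 24.5]
opening: 0.0
gripper_force: 12.7
```

Request:
jog_arm:
  motion:
    - {"travel": [0, 0, 0.2], "angular": [0, 0, 0]}
    - {"travel": [0, 0, 0], "angular": [0, 0, 0]}

```text
time: 12.82
tool_pos: [505.2, -88.3, 186.2]
eef_rot: [0.052, 0.999, 0.0, 0.0]
contact_force: [-10.0, -5.7, 31.6]
opening: -0.2
gripper_force: 15.8
```

Request:
jog_arm:
  motion:
    - {"travel": [0, 0, -0.5], "angular": [0, 0, 0]}
    - {"travel": [0, 0, -0.5], "angular": [0, 0, 0]}
    - {"travel": [0, 0, -1], "angular": [0, 0, 0]}
    - {"travel": [0, 0, -2], "angular": [0, 0, 0]}
    - {"travel": [0, 0, -4], "angular": [0, 0, 0]}
    - {"travel": [0, 0, -4], "angular": [0, 0, 0]}
    - {"travel": [0, 0, -4], "angular": [0, 0, 0]}
    - {"travel": [0, 0, 0], "angular": [0, 0, 0]}
    - {"travel": [0, 0, 0], "angular": [0, 0, 0]}

```text
time: 13.95
tool_pos: [504.4, -84.5, 340.9]
eef_rot: [0.05, 0.999, 0.001, -0.001]
contact_force: [-0.3, -0.4, 0.2]
opening: 0.2
gripper_force: 0.0
```

```bash
python3 - <<'E'
from h import *
o=observe(["side","top","wrist"],("tab","grip","hinge"));f=grab_frame("wrist")
g=grab_frame("side")
cv2.imwrite("pics/w7.png",np.vstack([f["frame"][:300,:,::-1],cv2.resize(g["frame"][140:300,200:413,::-1],(400,300)) .copy() if 0 else cv2.copyMakeBorder(cv2.resize(g["frame"][140:290,200:413,::-1],(426,300)),0,0,0,214,0)]))
r=fit(o,(517,28.5,1.46,.0));print(r.x)
for t,P_,uv,c in o: print(t,np.round(uv),np.round(proj(P_,model(r.x,t))-uv,1),round(c,2))
s=sense();print(s["tool_pos"],s["contact_force"],s["time"])
E
```

```text
[5.17094103e+02 2.90556074e+01 1.45249591e+00 1.21381551e-02]
tab [305. 210.] [-1.6  0.9] 0.71
grip [302. 234.] [-1.4 -0.7] 0.71
hinge [313. 185.] [-1.7 -0.4] 0.7
hinge [278. 206.] [ 0.  -1.2] 0.86
tab [315. 186.] [-0.4 -0.3] 0.78
grip [240. 177.] [0.4 1.6] 0.65
hinge [534. 180.] [0.2 0.1] 0.71
[504.91567997 -86.20385707 341.78706325] [-0.30907597 -0.98201056 -0.58169891] 14.65
```

View pics/w7.png

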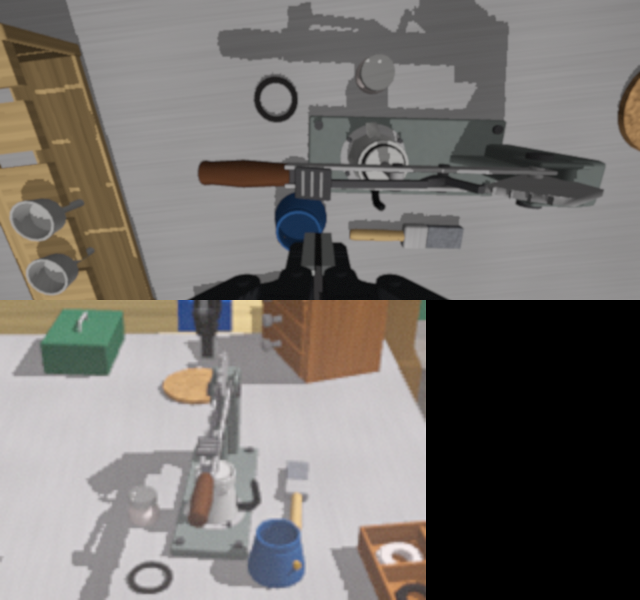

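The arm is down and level (lever fit ≈ 0.01) and the tab has sprung back up at (315,186). The moka top and the other items near the press look undisturbed, and the robot is clear. Handing in.

```bash
python3 -c "
from bench import *
print(hand_in())"
```

```text
the job is handed in; nothing more can be done
None
```

I pressed the gasket down until the press stopped at about 32 N, left the arm down at roughly 0.01 rad with the tab sprung back and the robot clear, and handed it in at about 15 s; no verdict came back.

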